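Roll the thumbwheel until the strip gauge's jaw stands at its mark

TASK

Set the clay-strip width gauge for the next batch: with a fingertip pressed lightly on top of its knurled wheel, roll the wheel until the gap has closed so far that the jaw's leading face stands level with the upright fin of the gauge mark, then take the finger away. Move the jaw by the wheel alone, do not touch the jaw or the mark, do not pinch the wheel, and leave the gauge and the things around it standing where they are.

Things in the scene. Friction and masses are not known exactly. Their poses are not given: they have to be found in the camera images.
- gauge: Loose bench gauge, 2.6 kg, on rubber feet: flat aluminium bed 100 (x) by 290 (y) mm, its top 13 mm above the table. Origin at the centre of its underside, z up. Along its y: wheel at +105 mm, sliding jaw in the middle, fixed steel fence (72 mm high) at the -y end, its inner face at -105 mm. Its -x long side, with the mark, is turned roughly to the robot.
- wheel: Black knurled wheel, 68 mm across its 28 ribs, 36 mm wide, axle level along the gauge's x. Origin at its centre, 56 mm above the table; the body turns, so take directions from the gauge. Its side cheeks reach 62 mm high. Rolling its top towards the fence (gauge -y) closes the gap: the jaw travels 10 mm per radian, 1 mm per 3.4 mm of rim; rolling back opens it. Friction holds it where it is left.
- wheel_top (a point): Top of the wheel when not pressed, above its axle, 90 mm above the table, axes as the gauge's. Wheel and jaw ride on one sprung carriage: pressed, both sink, starting at about 1.5 N, about 1 mm per further newton, at most 6 mm, and come up again when released. The wheel turns with under 1 N at the rim.
- jaw: Steel jaw block 62 (x) by 34 (y) mm, top 72 mm above the table, geared to the wheel. Origin at the foot of its leading face (towards the fence), on the gauge's middle line, axes as the gauge's. Travel 55 mm from fully open; it starts 0 to 8 mm from there. Its toothed bar, 6 mm wide, runs past the wheel's +x flank, 19 to 26 mm from the middle line, 66 to 72 mm above the table.
- mark: Gauge mark: dark clip on the rail along the bed's -x edge with an upright dark steel fin, 2 mm thick, top 60 mm above the table. Origin in the fin's middle plane, on the gauge's middle line, 28 mm above the table like the jaw's, axes as the gauge's: the jaw is on the mark when both origins have the same y along the gauge. It starts 12 to 47 mm ahead of the jaw's leading face.
- sprig_mould: Bystander: round brown mould, 66 mm across, 34 mm high. Origin under its centre.
- round_cutter: Bystander: round metal cutter ring, 66 mm across, 35 mm high. Origin under its centre.
- wood_block: Bystander: wooden block 45 x 90 x 30 mm. Origin under its centre.
- clay_coil: Bystander: short thick clay roll, 21 x 110 x 19 mm. Origin under its centre.
- wooden_rib: Bystander: flat wooden rib 49 x 99 x 8 mm. Origin under its centre.
- tube_offcut: Bystander: short hard clay tube, 53 mm across, 50 mm high. Origin under its centre.

How it is judged:
By the outcome, as a careful person would: the job done as asked, in the order asked, and still so for the second after the job is handed in, with the robot touching nothing.
It also fails if it takes over 58 s, if anything falls off the work surface, if the arm or the gripper's body presses on something with over 40 N, if the wrist force passes 120 N, or if a joint passes its speed limit or range.

ROBOT

A 6-joint arm with a two-finger parallel gripper is mounted at the origin on a cart in front of the work surface, level with it; the furniture and walls round the work are solid. World frame = base frame: x ahead of the robot, y to its left, z up, the work surface at z = 0. Lengths are in m, angles in rad, forces in N, time in s.
With the tool pointing down it reaches from about 0.375 to 0.9 m from the base axis. Payload 3.1 kg.
Tool frame: the origin (TCP) lies at the centre of the arm's flange, where the gripper is bolted on; the fingertips stand 173 mm ahead of it and the grasp point (between the pads) lies 155 mm ahead of it; z points along the fingers, y is the line along which they close (so a half turn about z gives the same grasp; the last joint's range is limited). The gripper opens to 85 mm and grips with 20 to 120 N. Pads are 22 mm wide; open, the fingers measure 114 mm over their backs; the gripper's body (76 mm by 85 mm) begins 54 mm behind the grasp point. The pads swing forward as they close: fully open they stand 13 mm farther back than shut.
Start: joints at [-1.496, 0.527, 1.433, -0, 1.181, -0.178], TCP at [0.157, -0.605, 0.405] pointing down, gripper open.
Joint ranges: [-3.08, 3.08], [-0.75, 2.2], [0.22, 2.44], [-1.43, 4.57], [0, 2.65], [-2.85, 2.85]. Speed limits (rad/s): [2.79, 2.79, 3.14, 3.14, 3.14, 3.14].

INTERFACE

Orientations are given as a unit quaternion [x, y, z, w].
In Python, from station import * gives the robot as it stands.
- The arm moves only by the shell command python3 -m jog 'ROWS' [OPENING] [FORCE]. ROWS is a JSON object of lists of equal length, an entry for each row: "linear": the shift along the world's x, y, z in mm, a list of three; "turn": the turn about the world's z in units of 5 degrees (1.0 is 5 degrees). A call has 1 to 12 rows; each row shifts and turns the commanded pose from where the row before left it; what a row does not reach is not made up. A row lasts 1/8 s, in which the tool goes at most 62.5 mm and 10.7 degrees, less where a joint would pass 70% of its speed; a pose out of reach is approached as far as the arm can. A call is refused whole if a number of a shift passes 62.5 or a number of a turn 1, either way. A call with a gripper value outside its range is refused whole. OPENING is the opening, from 0 (shut) to 1 (fully open), set as the call begins (- or left out, the last holds). The fingers move at their own pace and stop on an object; FORCE is the grip in N (left out, the last holds). Time passes only in rows, so rows that do not move let the fingers close. It gives the time, the measured TCP pose, the force, the opening and the grip force at its end, in the units of the state.
- sense(): the state, without advancing time (a new reading comes with each control period).
- snapshot(name): name is "scene" or "top"; returns the picture (420x560x3 uint8, red, green, blue); there is no depth.
- get_calibration(name): a dict with "fx", "fy", "cx", "cy" (pixels), "world_to_cam" (4x4, takes a point from world to camera coordinates). Camera axes: x right, y down, z forward; pixel columns grow to the right and rows downward; lengths in m; the calibration is good to about 2 mm. A picture is of the moment at which its call begins. get_calibration takes no time and is no camera call.
- sign_off(): hands the job in; it is judged then, once.
The state is a dict: "t": time; "q": joint angles; "qd": joint speeds; "tau": joint torques, N m; "tcp_pos": TCP position; "tool_rot": TCP orientation; "force": force on the tool from outside, world axes, zero at the start; "ft_torque": the same for the moment, N m; "finger_gap": opening from 0.0 (shut) to 1.0 (fully open); "gripper_force": force on a finger pad.
Only numpy, scipy, OpenCV 4.12 (cv2) and the standard library are available. Lean on these libraries where they do the work, as an engineer would, in place of code of your own. Each camera call takes 0.05 s, during which the arm holds its last target. There are 200 camera calls.

## Working session

There is one attempt and no reset: what is moved stays moved. The work goes in short steps, Python scripts to look and compute and a shell command to move; the robot and the scene stay as the last step left them, time stands still between calls to the robot, and variables do not carry over. Pictures are saved under pics/ and viewed, at most 13 in all, crops included, and the job is handed in when it is done.

```bash
mkdir -p pics; cat > h.py <<'E'
from station import *
import numpy as np, cv2
def proj(n,P):
    c=get_calibration(n);P=np.atleast_2d(P);T=np.array(c["world_to_cam"])
    X=P@T[:3,:3].T+T[:3,3];return np.c_[c["fx"]*X[:,0]/X[:,2]+c["cx"],c["fy"]*X[:,1]/X[:,2]+c["cy"]]
def ray(n,uv,z):
    c=get_calibration(n);T=np.array(c["world_to_cam"]);R=T[:3,:3];o=-R.T@T[:3,3]
    d=R.T@np.array([(uv[0]-c["cx"])/c["fx"],(uv[1]-c["cy"])/c["fy"],1]);return o+d*(z-o[2])/d[2]
def save(n,f,crop=None,s=1):
    im=snapshot(n)[:,:,::-1]
    if crop: x0,y0,x1,y1=crop;im=im[y0:y1,x0:x1]
    cv2.imwrite("pics/"+f,cv2.resize(im,None,fx=s,fy=s,interpolation=cv2.INTER_CUBIC))
E
python3 - <<'E'
from h import *
for n in("scene","top"):
    save(n,n+"1.png",s=1.4); c=get_calibration(n);T=np.array(c["world_to_cam"]);print(n,c["fx"],-T[:3,:3].T@T[:3,3],T[2,:3])
s=sense();print(s["t"],s["tool_rot"],s["force"])
E
```

```text
scene 487.51025541792615 [0.03675091 0.53989883 0.78638973] [ 0.48957925 -0.5546944  -0.67277506]
top 498.5913116462944 [ 0.51579557 -0.04510747  0.91694049] [ 0.07577004 -0.00144386 -0.99712427]
0.1 [ 9.91953774e-01  1.26596781e-01  3.50148567e-05 -9.82166159e-04] [-0.6371463  -0.57183941 -0.89704937]
```

View pics/scene1.png

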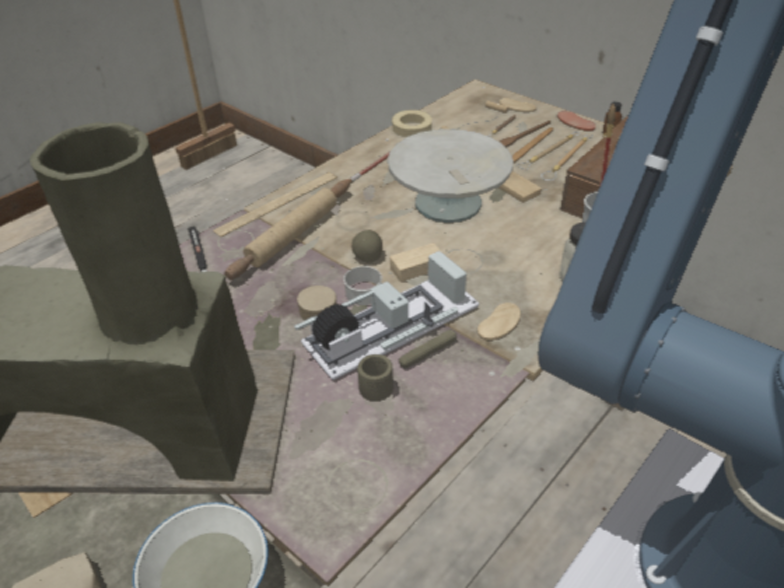

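View pics/top1.png

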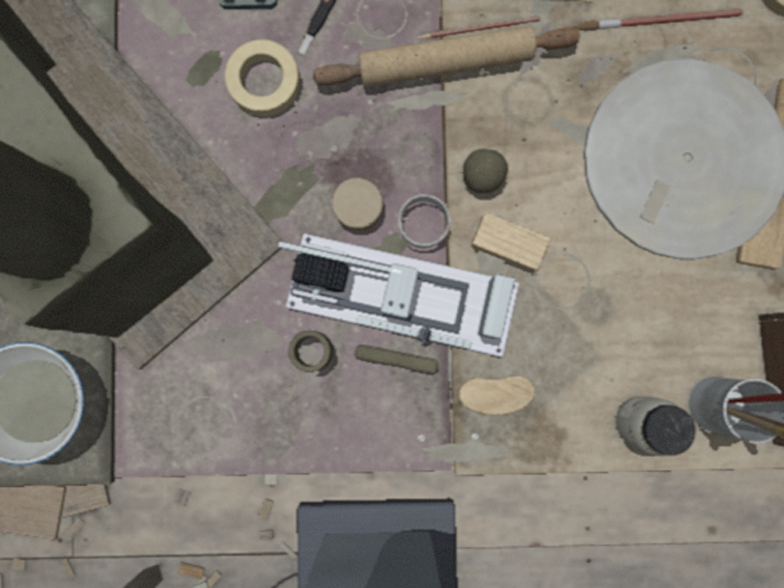

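Scene view: the gauge stands mid-mat, wheel left (at top-view px ~(321,271)/1.4), fence right (498,307)/1.4, jaw ~(399,290)/1.4 and mark ~(425,335)/1.4. I take a closer crop.

```bash
python3 - <<'E'
from h import *
save("top","top2.png",(190,150,390,270),4)
E
```

```text
(no output)
```

View pics/top2.png

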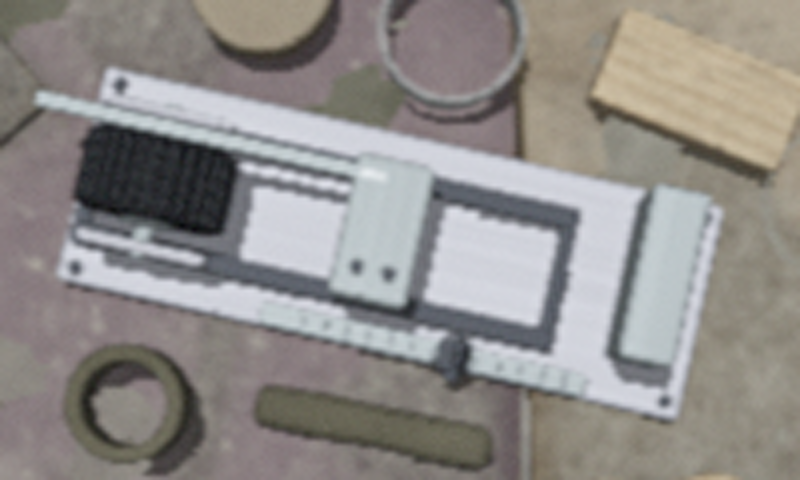

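```bash
cat >> h.py <<'E'
def c4(p,z,o=(190,150),s=4,n="top"): return ray(n,((p[0]+.5)/s-.5+o[0],(p[1]+.5)/s-.5+o[1]),z)
E
python3 - <<'E'
from h import *
C=np.array([c4(p,.013)[:2] for p in((107,68),(57,277),(677,418),(723,207))]) #+x+y,-x+y,-x-y,+x-y
print(C, [np.linalg.norm(C[i]-C[(i+1)%4]) for i in range(4)])
o=C.mean(0);ey=(C[0]+C[1]-C[2]-C[3]);ey/=np.linalg.norm(ey);ex=np.array([ey[1],-ey[0]])
print("o",o,"ey",ey,np.degrees(np.arctan2(-ex[0]*0+ex[1],ex[0])))
g=lambda p,z:(lambda d:(round(d@ex*1e3,1),round(d@ey*1e3,1)))(c4(p,z)[:2]-o)
for nm,p,z in(("jawL top",(433,165),.072),("jawR",(408,308),.072),("jawbackL",(360,153),.072),("fin",(453,357),.06),("finlow",(453,357),.03),("fence in",(648,190),.072),("fence in",(612,355),.072),("wheel",(155,180),.09),("mould",(262,-10),.034)):print(nm,g(p,z))
w=o+.105*ey;print("wheel top",w,[proj("top",[*w,.09])])
E
```

```text
[[ 0.66964282  0.06812799]
 [ 0.57433637  0.09209109]
 [ 0.50414027 -0.18712166]
 [ 0.59932149 -0.21139183]] [np.float64(0.09827282424373766), np.float64(0.2879014597215444), np.float64(0.09822680558054483), np.float64(0.28822980660782854)]
o [ 0.58686024 -0.0595736 ] ey [0.24389829 0.96980082] -14.116735577818488
jawL top (np.float64(31.4), np.float64(-10.7))
jawR (np.float64(-30.5), np.float64(-13.8))
jawbackL (np.float64(29.5), np.float64(20.8))
fin (np.float64(-46.1), np.float64(-37.4))
finlow (np.float64(-45.2), np.float64(-38.5))
fence in (np.float64(41.2), np.float64(-102.3))
fence in (np.float64(-30.8), np.float64(-102.3))
wheel (np.float64(-2.7), np.float64(101.1))
mould (np.float64(96.1), np.float64(81.0))
wheel top [0.61246956 0.04225549] [array([[226.44988926, 192.55724563]])]
```

```bash
python3 -m jog '{"linear":[[33,48,0],[33,48,0],[33,48,0],[33,48,0],[33,48,0],[33,48,0],[33,48,0],[33,48,0],[33,48,0],[33,48,0],[33,48,0],[33,48,0]],"turn":[-0.48,-0.48,-0.48,-0.48,-0.48,-0.48,-0.48,-0.48,-0.48,-0.48,-0.48,-0.48]}' 0 20; python3 -m jog '{"linear":[[30,40,0],[32,41,-20],[0,0,-40],[0,0,-40],[0,0,0]],"turn":[0,0,0,0,0]}'; python3 - <<'E'
from h import *
s=sense();print(s["t"],s["tcp_pos"],s["tool_rot"],s["force"],s["finger_gap"])
save("scene","s2.png",(190,140,390,290),4);save("top","t3.png")
E
```

```text
t: 1.65
tcp_pos: [0.5538, -0.0271, 0.4046]
tool_rot: [0.992, -0.125, -0.0, 0.0]
force: [0.6, -0.1, -0.4]
finger_gap: -0.003
gripper_force: 0.0
t: 2.28
tcp_pos: [0.6135, 0.0524, 0.3013]
tool_rot: [0.992, -0.124, -0.004, 0.0]
force: [-0.1, -0.6, 0.7]
finger_gap: 0.002
gripper_force: 0.0
2.275 [0.61349214 0.05237049 0.30125272] [ 9.92279279e-01 -1.23945877e-01 -4.38560186e-03  1.38670574e-04] [-0.06380614 -0.57521242  0.6754392 ] 0.0018556017961210592
```

View pics/s2.png

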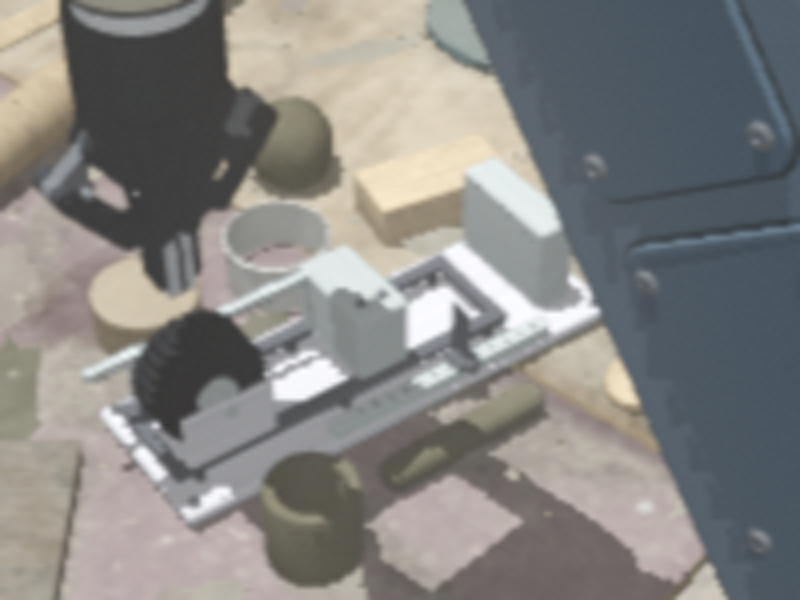

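The tip (175,285) hangs just over the wheel; the jaw leading edge is at about (405,350), the fin at (460,330), and nothing is in the way. Now I feel for the wheel.

```bash
python3 -m jog '{"linear":[[0,0,-18],[0,0,-16],[0,0,0]],"turn":[0,0,0]}' ; python3 -m jog '{"linear":[[0,0,-2],[0,0,-2],[0,0,0]],"turn":[0,0,0]}';python3 -m jog '{"linear":[[0,0,-1.5],[0,0,-1.5],[0,0,0]],"turn":[0,0,0]}'
```

```text
t: 2.75
tcp_pos: [0.6142, 0.0519, 0.2692]
tool_rot: [0.992, -0.124, -0.002, 0.0]
force: [-0.9, -0.1, 0.1]
finger_gap: 0.002
gripper_force: 0.0
t: 3.12
tcp_pos: [0.615, 0.052, 0.2669]
tool_rot: [0.992, -0.124, 0.0, -0.0]
force: [-0.3, 0.1, 1.0]
finger_gap: -0.002
gripper_force: 0.0
t: 3.5
tcp_pos: [0.6149, 0.0521, 0.2636]
tool_rot: [0.992, -0.124, -0.0, -0.0]
force: [-0.1, 0.2, -0.9]
finger_gap: 0.003
gripper_force: 0.0
```

```bash
python3 -m jog '{"linear":[[0,0,-1.5],[0,0,-1.5],[0,0,0]],"turn":[0,0,0]}';python3 -m jog '{"linear":[[0,0,-1],[0,0,0]],"turn":[0,0]}'
```

```text
t: 3.88
tcp_pos: [0.615, 0.0521, 0.261]
tool_rot: [0.992, -0.124, 0.0, 0.0]
force: [-0.8, 0.7, 3.6]
finger_gap: 0.004
gripper_force: 1.8
t: 4.12
tcp_pos: [0.615, 0.0521, 0.26]
tool_rot: [0.992, -0.124, 0.0, -0.0]
force: [-1.4, 0.8, 3.7]
finger_gap: -0.0
gripper_force: 2.3
```

```bash
python3 -m jog '{"linear":[[-0.75,-2.9,0],[-0.75,-2.9,0],[-0.75,-2.9,0],[-0.75,-2.9,0]],"turn":[0,0,0,0]}';python3 -m jog '{"linear":[[-0.75,-2.9,0],[-0.75,-2.9,0],[-0.75,-2.9,0],[-0.75,-2.9,0]],"turn":[0,0,0,0]}';python3 -m jog '{"linear":[[0,0,0],[0,0,8],[0,0,8],[0,0,0]],"turn":[0,0,0,0]}'
python3 - <<'E'
from h import *
save("scene","s3.png",(190,140,390,290),4);save("top","t4.png",(190,150,390,270),4)
E
```

```text
t: 4.62
tcp_pos: [0.612, 0.0402, 0.2598]
tool_rot: [0.992, -0.124, 0.0, -0.0]
force: [-0.8, 0.7, 5.0]
finger_gap: -0.004
gripper_force: 2.5
t: 5.12
tcp_pos: [0.609, 0.0285, 0.2596]
tool_rot: [0.992, -0.124, 0.0, 0.0]
force: [0.7, -0.9, 3.8]
finger_gap: -0.0
gripper_force: 1.7
t: 5.62
tcp_pos: [0.6091, 0.0291, 0.2764]
tool_rot: [0.992, -0.124, 0.001, -0.0]
force: [1.0, -0.1, 0.5]
finger_gap: 0.004
gripper_force: 0.0
```

View pics/s3.png

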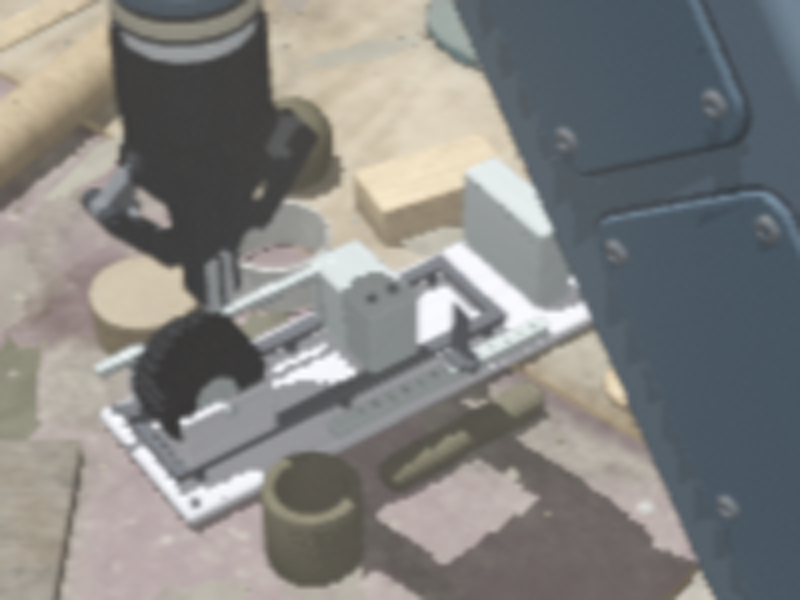

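The jaw has moved towards the fin (front edge x 405 → 416; fin at ~460), and the gauge and bystanders are unmoved. Next I work out millimetres.

```bash
cat >> h.py <<'E'
o=np.array([.58686,-.05957]);ey=np.array([.2439,.9698]);ex=np.array([ey[1],-ey[0]])
def G(x,y,z): return [*(o+x*ex/1e3+y*ey/1e3),z/1e3]
def c4p(n,P,off): return (proj(n,P)-off+.5)*4-.5
def gsc(p,z,n="scene",off=(190,140)):
    d=c4(p,z/1e3,off,4,n)[:2]-o; return np.round([d@ex*1e3,d@ey*1e3],1)
E
python3 - <<'E'
from h import *
print("bar end/mm",c4p("scene",[G(22,100,72),G(22,90,72)],(190,140)))
print("jaw edge/mm",c4p("scene",[G(-31,-10,72),G(-31,-20,72)],(190,140)))
print("jaw s2,s3",gsc((405,300),72),gsc((416,288),72)); print("bar",gsc((85,375),70),gsc((98,369),70))
print("fin top",gsc((459,306),60))
E
```

```text
bar end/mm [[176.86102268 327.03444328]
 [192.76530255 319.74470658]]
jaw edge/mm [[399.56193928 300.97211683]
 [414.39334913 293.87733828]]
jaw s2,s3 [-32.1 -12.9] [-27.6 -23.6]
bar [ 20.  157.6] [ 20.  149.8]
fin top [-42.7 -42.1]
```

View pics/t4.png

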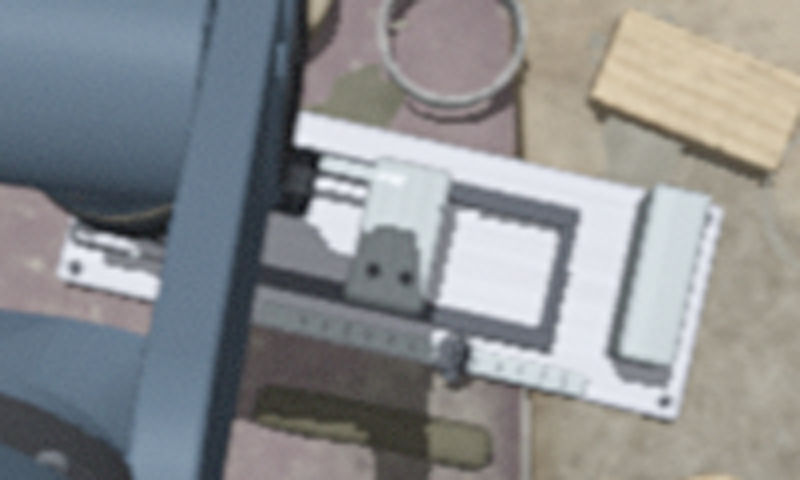

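Top view: jaw leading edge now (452,172)–(428,312), clip (453,357); the jaw gained about 7–8 mm for 24 mm of rim, as expected. Two more strokes.

```bash
python3 -m jog '{"linear":[[3,11.6,0],[3,11.6,0],[0,0,-8],[0,0,-5],[0,0,-3],[0,0,0],[0,0,0]],"turn":[0,0,0,0,0,0,0]}';python3 -m jog '{"linear":[[-0.75,-2.9,0],[-0.75,-2.9,0],[-0.75,-2.9,0],[-0.75,-2.9,0],[-0.75,-2.9,0],[-0.75,-2.9,0],[-0.75,-2.9,0],[-0.75,-2.9,0],[0,0,0]],"turn":[0,0,0,0,0,0,0,0,0]}';python3 -m jog '{"linear":[[0,0,8],[0,0,8],[3,11.6,0],[3,11.6,0],[0,0,-8],[0,0,-5],[0,0,-3],[0,0,0],[0,0,0]],"turn":[0,0,0,0,0,0,0,0,0]}'
```

```text
t: 6.6
tcp_pos: [0.6147, 0.052, 0.26]
tool_rot: [0.992, -0.124, -0.0, -0.0]
force: [-1.1, 1.7, 4.4]
finger_gap: 0.002
gripper_force: 1.9
t: 7.72
tcp_pos: [0.6093, 0.0282, 0.2597]
tool_rot: [0.992, -0.124, 0.001, 0.0]
force: [-0.1, -1.8, 3.3]
finger_gap: 0.002
gripper_force: 1.6
t: 8.85
tcp_pos: [0.6146, 0.0521, 0.2599]
tool_rot: [0.992, -0.124, -0.001, -0.0]
force: [-3.1, 2.8, 4.0]
finger_gap: 0.002
gripper_force: 1.9
```

```bash
python3 -m jog '{"linear":[[-0.75,-2.9,0],[-0.75,-2.9,0],[-0.75,-2.9,0],[-0.75,-2.9,0],[-0.75,-2.9,0],[0,0,0]],"turn":[0,0,0,0,0,0]}';python3 -m jog '{"linear":[[0,0,8],[0,0,22],[0,0,30],[0,0,30],[0,0,0],[0,0,0]],"turn":[0,0,0,0,0,0]}'
python3 - <<'E'
from h import *
a=snapshot("scene")[:,:,::-1][175:260,230:330];b=snapshot("top")[:,:,::-1][180:265,265:365]
cv2.imwrite("pics/c5.png",np.hstack([cv2.resize(i,(400,340),interpolation=cv2.INTER_CUBIC) for i in(a,b)]))
np.save("a.npy",a);np.save("b.npy",b)
E
```

```text
t: 9.6
tcp_pos: [0.6109, 0.0369, 0.2597]
tool_rot: [0.992, -0.124, -0.0, 0.0]
force: [-2.7, 0.6, 5.3]
finger_gap: 0.0
gripper_force: 2.6
t: 10.35
tcp_pos: [0.6111, 0.0373, 0.349]
tool_rot: [0.992, -0.124, -0.0, 0.0]
force: [0.6, -0.5, -0.4]
finger_gap: 0.002
gripper_force: 0.0
```

View pics/c5.png

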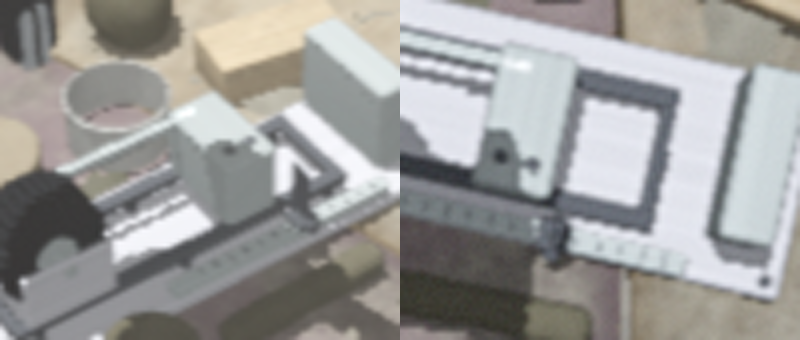

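Left (scene): jaw front edge near x≈273, fin at x≈298. Right (top): jaw edge (580,55)–(555,200), clip (555,238). About 7 mm remain, so I zoom with model lines overlaid.

```bash
python3 - <<'E'
from h import *
T=lambda p,z:gsc(p,z,"top",(265,180))
print("jaw",T((180,55),72),T((155,200),72),"clip",T((155,238),60),"fence",T((348,70),72),T((312,235),72))
YJ=-29;YF=-38
out=[]
for n,f,off,c in(("scene","a",(230,175),(48,28)),("top","b",(265,180),(15,34))):
    im=np.load(f+".npy")[c[1]:c[1]+36,c[0]:c[0]+50];r=cv2.resize(im,(400,288),interpolation=cv2.INTER_CUBIC);v=r.copy()
    pr=lambda L:np.int32(np.round((proj(n,[G(*p) for p in L])-off-c+.5)*8-.5))
    cv2.polylines(v,[pr([(-31,YJ,28),(-31,YJ,72),(31,YJ,72)])],False,(0,0,255),1)
    cv2.polylines(v,[pr([(-46,YF,28),(-46,YF,60)])],False,(255,0,0),1)
    out.append(np.hstack([r,v]));print(n,"jaw corner",pr([(-31,YJ,72),(-31,YJ,28),(-31,YJ-5,72)]).tolist(),"fin",pr([(-46,YF,60),(-46,YF,28),(-46,YF-5,60)]).tolist())
cv2.imwrite("pics/z6.png",np.vstack(out))
E
```

```text
jaw [ 31.6 -31.2] [-31.  -34.3] clip [-46.4 -38.3] fence [  41.2 -102.3] [ -30.8 -102.3]
scene jaw corner [[152, 72], [151, 188], [166, 65]] fin [[210, 121], [208, 205], [224, 114]]
top jaw corner [[166, 123], [158, 131], [189, 128]] fin [[190, 203], [183, 206], [212, 208]]
```

View pics/z6.png

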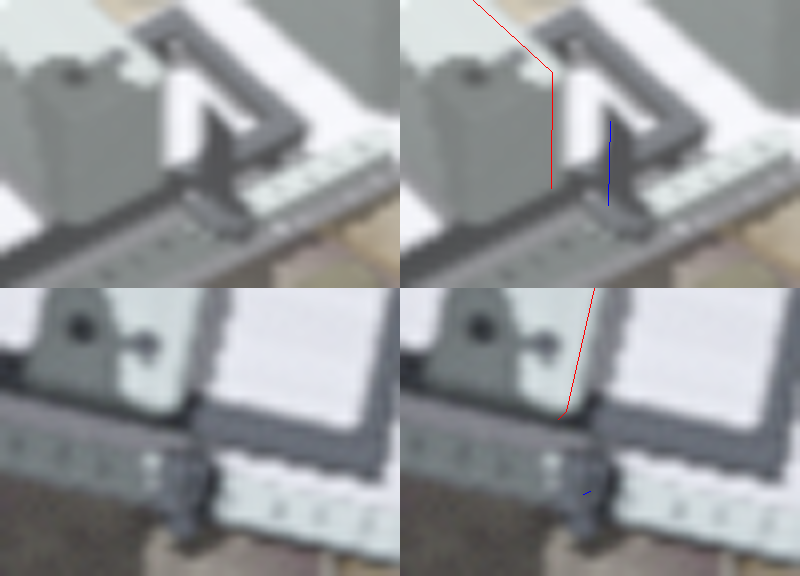

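```bash
python3 - <<'E'
from h import *
S=lambda p,z:np.round((lambda d:[d@ex*1e3,d@ey*1e3])(ray("scene",((p[0]+.5)/8-.5+278,(p[1]+.5)/8-.5+203),z/1e3)[:2]-o),1)
U=lambda p,z:np.round((lambda d:[d@ex*1e3,d@ey*1e3])(ray("top",((p[0]+.5)/8-.5+280,(p[1]+.5)/8-.5+214),z/1e3)[:2]-o),1)
print("fin top L,R,c",S((206,103),60),S((236,127),60),S((221,115),60))
print("clip c z~28..35",S((220,212),22),S((220,212),30))
print("jaw corner top",S((164,78),72),"foot",S((163,190),28))
P=(proj("scene",[G(-46,-38,60),G(-56,-38,60),G(-46,-48,60)]))*8;print("px/10mm -x,-y",P[1]-P[0],P[2]-P[0])
print("top fin ends",U((190,158),60),U((183,255),40))
a=cv2.cvtColor(np.load("a.npy"),cv2.COLOR_BGR2GRAY)[28:64,48:98];b=cv2.cvtColor(np.load("b.npy"),cv2.COLOR_BGR2GRAY)[34:70,15:65]
print(a[10:30,18:33]);print(b[16:33,16:32])
# fence in scene
f=cv2.cvtColor(np.load("a.npy"),cv2.COLOR_BGR2GRAY)
E
```

```text
fin top L,R,c [-39.5 -41.5] [-52.3 -42.3] [-45.9 -41.9]
clip c z~28..35 [-45.4 -42.8] [-52.1 -37.7]
jaw corner top [-35.1 -30.2] foot [-33.8 -31.2]
px/10mm -x,-y [21.71373061 19.89939326] [ 28.92991125 -14.13612001]
top fin ends [-36.6 -36. ] [-56.9 -39.9]
[[189 171 184 226 244 245 241 218 174 141 118 119 131 139 169]
 [143 143 180 226 244 246 244 237 213 174 140 117 118 131 138]
 [135 140 180 227 245 246 234 214 217 209 173 139 116 117 130]
 [134 140 181 228 246 246 224 171 165 207 207 171 140 117 116]
 [134 140 181 228 246 245 220 159 112 162 209 209 186 158 120]
 [134 141 180 227 244 243 218 157  98 105 164 216 230 201 147]
 [134 140 179 225 244 243 219 157  97  86 109 168 179 153 136]
 [134 140 179 226 244 243 218 154  95  85  90 121 136 133 131]
 [134 141 179 226 244 241 208 133  89  85  88 113 129 126 116]
 [134 140 179 221 235 219 171 108  87  85  87 108 115 102  90]
 [133 138 166 182 174 154 125  96  86  85  86  89  94  98  96]
 [134 132 125 113 117 124 112  93  86  85  86  97 114 134 136]
 [132 128 111  90  87  91  91  88  86  85  91 124 147 156 170]
 [125 114  95  86  86 10
[... 857 characters left out ...]
  94  84 131 189 214 221 220]
 [120 122 139 136 114 108 106  91  87  85  62 106 175 204 213 221]
 [121 122 143 142 117 104  99  85  82  73  56 110 184 212 215 217]
 [118 121 127 122 110 104  95  85  85  67  62 114 172 203 214 217]
 [105 107 103 104 110 110  97  91  83  64  87 143 174 197 212 216]
 [ 84  77  79  91  99 106  99  85  65  54  99 163 191 206 215 216]
 [ 70  66  65  73  74  88  93  85  65  59  88 148 186 204 209 212]
 [ 74  66  65  79  87  94 100  95  72  59  69 101 129 144 152 168]
 [ 68  70  85 113 123 109  99  92  76  68  65  69  85  96  98 104]
 [ 73  75  98 129 138 118  87  73  67  69  72  82 108 127 129 103]
 [ 71  83 119 141 132 106  81  68  69  81  92 112 129 136 133 122]]
```

```bash
python3 - <<'E'
from h import *
t=cv2.imread("pics/top2.png",0);s=cv2.imread("pics/scene1.png")
print(cv2.resize(t[320:400,420:492],(18,20),interpolation=cv2.INTER_AREA))
z=lambda p:cv2.resize(p,(400,300),interpolation=cv2.INTER_CUBIC)
t=cv2.imread("pics/top2.png")[315:405,395:515];t4=cv2.imread("pics/t4.png")[315:405,395:515]
s2=cv2.imread("pics/s2.png")[260:410,370:570];s3=cv2.imread("pics/s3.png")[260:410,370:570]
cv2.imwrite("pics/z7.png",np.vstack([np.hstack([z(t),z(t4)]),np.hstack([z(s2),z(s3)])]))
E
```

```text
[[ 88  91  90  92  92  92  93  96  98 100  97  97  97  98  95  93  95  98]
 [140 130 105  95  89  89  90  92  97  96  96  98  98  98  97  97  96  95]
 [195 182 154 145 146 143 127 104  91  84  86  90  91  91  92  97  95  97]
 [208 205 198 199 201 192 164 126 103  89  86  94  93  88  92  93  88  90]
 [198 199 202 205 200 172 137 118 112  98  85 102 124 139 142 126 100  89]
 [199 202 201 197 173 129 103 101  95  87  80 104 149 184 195 181 154 145]
 [202 202 199 182 145 103  95  93  85  86  81  76 117 169 198 203 200 201]
 [200 199 190 168 132 100  93  90  81  80  70  57  96 157 187 196 205 208]
 [198 198 183 158 127 101  94  87  74  71  62  51  99 164 193 197 200 199]
 [173 182 166 135 108  98  94  87  75  74  60  57 104 158 185 195 198 199]
 [116 127 118  98  91  92  95  84  76  69  54  73 126 164 184 195 198 200]
 [ 87  82  78  70  78  85  90  84  72  58  52  88 143 174 191 197 200 199]
 [119 109  90  72  67  67  75  79  76  58  50  79 129 166 181 189 194 195]
 [130 123 115 104  92  80  83  88  81  61  50  62  90 114 128 135 149 165]
 [125 124 121 122 121 110  95  88  77  63  56  56  64  76  85  90  95 104]
 [120 123 125 130 132 123  99  75  66  59  60  59  72  94 108 107  93  75]
 [123 125 129 130 130 118  95  74  62  63  70  83  98 114 122 115 105  94]
 [131 131 132 129 127 124 113  97  84  87 105 114 116 118 116 112 110 108]
 [134 138 133 129 126 124 121 118 120 126 130 128 124 123 121 114 114 113]
 [130 135 134 131 125 121 120 121 126 132 134 132 128 128 124 119 116 115]]
```

View pics/z7.png

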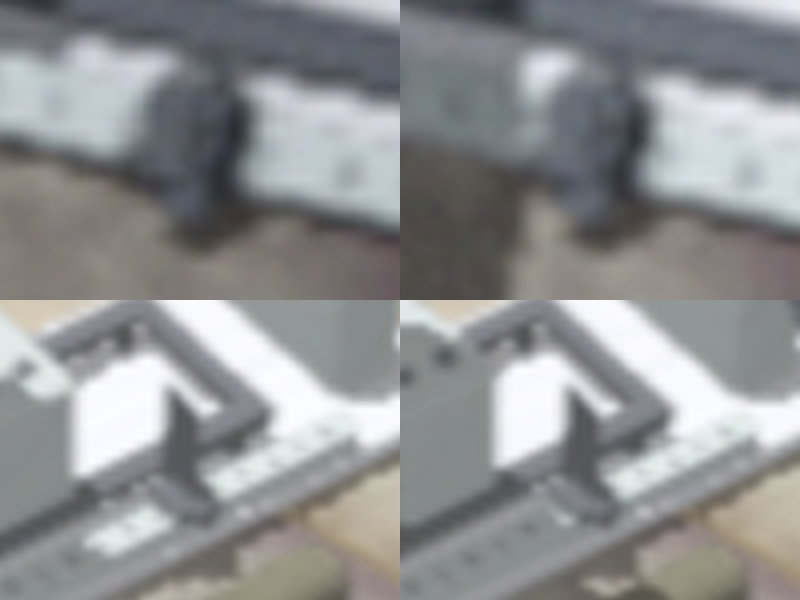

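Both views show the fin on the clip's middle; the estimated remaining distance is 6–7.5 mm. I roll 18 mm of rim (~5.5 mm) and then retract well clear for a clean look.

```bash
python3 -m jog '{"linear":[[3,11.6,-30],[0,0,-30],[0,0,-14],[0,0,-8],[0,0,-5],[0,0,-3],[0,0,0],[0,0,0]],"turn":[0,0,0,0,0,0,0,0]}';python3 -m jog '{"linear":[[-0.75,-2.9,0],[-0.75,-2.9,0],[-0.75,-2.9,0],[-0.75,-2.9,0],[-0.75,-2.9,0],[-0.75,-2.9,0],[0,0,0]],"turn":[0,0,0,0,0,0,0]}';python3 -m jog '{"linear":[[0,0,8],[0,0,22],[0,0,40],[0,0,40],[-20,-50,0],[-20,-50,0],[-20,-50,0],[-20,-50,0],[-20,-50,0],[-20,-50,0],[0,0,0],[0,0,0]],"turn":[0,0,0,0,0,0,0,0,0,0,0,0]}'
python3 - <<'E'
from h import *
S=snapshot("scene")[:,:,::-1].copy();T=snapshot("top")[:,:,::-1].copy()
np.save("S.npy",S);np.save("T.npy",T)
z=lambda p:cv2.resize(p,(400,300),interpolation=cv2.INTER_CUBIC)
cv2.imwrite("pics/z8.png",np.vstack([np.hstack([z(S[190:250,255:335]),z(T[150:270,210:370])]),np.hstack([z(S[200:236,278:326]),z(T[214:250,280:328])])]))
E
```

```text
t: 11.45
tcp_pos: [0.6143, 0.0491, 0.2606]
tool_rot: [0.992, -0.124, 0.001, 0.0]
force: [-1.3, 0.1, 4.2]
finger_gap: -0.003
gripper_force: 2.1
t: 12.32
tcp_pos: [0.6098, 0.0311, 0.2596]
tool_rot: [0.992, -0.124, 0.0, 0.0]
force: [0.0, -0.9, 3.4]
finger_gap: 0.0
gripper_force: 2.0
t: 13.82
tcp_pos: [0.4895, -0.2678, 0.3694]
tool_rot: [0.992, -0.124, -0.001, -0.001]
force: [-0.2, -0.1, 0.2]
finger_gap: 0.004
gripper_force: 0.0
```

View pics/z8.png

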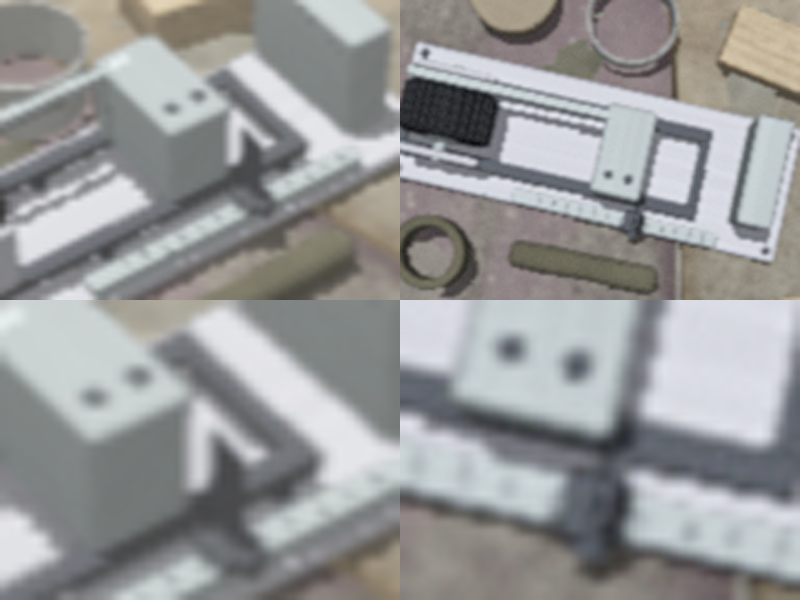

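Clean view: scene (bottom-left) jaw edge at col ~187, fin 210–243; top (bottom-right) jaw corner (628,440), clip centre (595,520). About 2 mm remain; I refine that numerically.

```bash
python3 - <<'E'
from h import *
S=cv2.cvtColor(np.load("S.npy"),cv2.COLOR_BGR2GRAY);T=cv2.cvtColor(np.load("T.npy"),cv2.COLOR_BGR2GRAY)
print("scene cols 296..311 rows 208..229");print(S[208:230,296:312])
print("top cols 296..312 rows 220..248");print(T[220:249,296:313])
for n in("scene","top"):
  print(n,np.round(proj(n,[G(-31,-39,72),G(-31,-39,50),G(-46,-39,60),G(-46,-39,50),G(-46,-39,28),G(-46,-49,60),G(-31,-49,72),G(-56,-39,60)]),2).tolist())
E
```

```text
scene cols 296..311 rows 208..229
[[189 190 156 138 125 102 109 118 131 162 202 223 227 227 227 226]
 [185 204 191 166 137 108  99 109 117 127 162 202 222 226 227 227]
 [204 208 206 194 165 130 112 102 107 116 127 161 202 222 227 228]
 [207 206 201 191 169 156 149 121 101 106 117 128 163 202 222 229]
 [200 191 175 153 152 194 196 156 122 103 107 117 126 153 198 222]
 [170 147 131 126 149 201 221 200 156 124 105 105 116 124 151 195]
 [129 122 120 123 161 207 224 218 195 157 125 103 104 116 123 139]
 [119 119 119 124 162 207 214 196 198 191 154 123 101 102 115 120]
 [119 118 118 125 163 207 202 153 147 189 189 154 124 103 101 114]
 [118 118 118 124 163 205 198 142 101 146 190 191 168 141 107 106]
 [118 118 119 124 162 204 198 141  85  93 147 197 212 183 131 119]
 [119 119 119 124 162 204 198 141  85  76  95 151 161 136 121 119]
 [118 119 119 124 161 204 196 136  83  75  79 106 121 119 116 113]
 [118 119 119 124 161 200 186 118  78  74  78 100 114 112 103  89]
 [119 119 118 122 150 170 146  94  76  75  76  94 101  89  79  75]
 [120 119 118 116 111 100  85  76  75  75  75  78  83  87  85
[... 2100 characters left out ...]
 93  86  65  54  67  90 121 135 143 157 173]
 [127 126 131 127 117 102  93  83  70  65  62  71  75  86  90  95 108]
 [129 133 133 138 131 104  80  71  67  63  64  77 103 118 117  99  78]
 [133 137 138 138 126  98  76  63  61  76  83 102 119 126 123 113 104]
 [138 137 135 136 130 119 105  86  91 110 124 124 124 125 118 116 109]
 [144 142 137 135 131 128 127 126 133 139 134 134 129 124 121 119 116]]
scene [[300.19, 209.76], [300.09, 217.11], [304.15, 217.47], [304.08, 220.79], [303.92, 227.96], [307.76, 215.71], [303.81, 208.03], [306.86, 219.96]]
top [[306.09, 230.22], [305.43, 230.71], [303.82, 239.01], [303.55, 239.13], [302.97, 239.39], [309.51, 240.31], [311.85, 231.53], [302.55, 244.71]]
```

```bash
python3 - <<'E'
from h import *
S=cv2.cvtColor(np.load("S.npy"),cv2.COLOR_BGR2GRAY).astype(float);T=cv2.cvtColor(np.load("T.npy"),cv2.COLOR_BGR2GRAY).astype(float)
def prof(I,n,x,z,ys): # intensity along gauge y at fixed x,z, averaged over x +-6
    acc=0
    for dx in np.arange(-4,5,2):
        uv=proj(n,[G(x+dx,y,z) for y in ys]).astype(np.float32);acc=acc+cv2.remap(I.astype(np.float32),uv[None,:,0],uv[None,:,1],cv2.INTER_LINEAR)[0]
    return np.int32(acc/5)
def show(t,I,n,x,z,ys):print(t,list(zip(ys.tolist(),prof(I,n,x,z,ys).tolist())))
for x in(-18,0,18):
    show("top jawfront x%d"%x,T,"top",x,72,np.arange(-32,-44,-1))
    show("top jawback x%d"%x,T,"top",x,72,np.arange(6,-7,-1))
show("top fence in",T,"top",0,72,np.arange(-98,-108,-1));show("top fence out",T,"top",0,72,np.arange(-108,-130,-1))
show("top mark z60",T,"top",-46,60,np.arange(-30,-48,-1));show("top mark z60 x-53",T,"top",-54,40,np.arange(-30,-48,-1))
show("scene fence in x-20",S,"scene",-20,72,np.arange(-98,-109,-1));show("scene jawfront",S,"scene",0,72,np.arange(-30,-44,-1))
show("scene jawback",S,"scene",0,72,np.arange(6,-8,-1))
E
```

```text
top jawfront x-18 [(-32, 200), (-33, 202), (-34, 195), (-35, 182), (-36, 162), (-37, 141), (-38, 126), (-39, 121), (-40, 129), (-41, 148), (-42, 177), (-43, 201)]
top jawback x-18 [(6, 217), (5, 217), (4, 217), (3, 217), (2, 218), (1, 218), (0, 217), (-1, 212), (-2, 204), (-3, 195), (-4, 190), (-5, 193), (-6, 198)]
top jawfront x0 [(-32, 202), (-33, 200), (-34, 194), (-35, 181), (-36, 161), (-37, 140), (-38, 123), (-39, 119), (-40, 125), (-41, 143), (-42, 170), (-43, 196)]
top jawback x0 [(6, 216), (5, 215), (4, 215), (3, 214), (2, 215), (1, 216), (0, 216), (-1, 213), (-2, 204), (-3, 194), (-4, 188), (-5, 191), (-6, 197)]
top jawfront x18 [(-32, 202), (-33, 200), (-34, 195), (-35, 181), (-36, 160), (-37, 134), (-38, 111), (-39, 102), (-40, 102), (-41, 106), (-42, 108), (-43, 111)]
top jawback x18 [(6, 183), (5, 180), (4, 175), (3, 173), (2, 172), (1, 174), (0, 178), (-1, 181), (-2, 179), (-3, 179), (-4, 182), (-5, 190), (-6, 197)]
top fence in [(-98, 188), (-99, 159), (-100, 125), (-101, 102), (-102, 95), (-103, 105), (-104, 127), (-105, 157), (-106, 180), (-107, 196)]
top fence out 
[... 538 characters left out ...]
(-31, 105), (-32, 104), (-33, 103), (-34, 104), (-35, 102), (-36, 101), (-37, 96), (-38, 91), (-39, 84), (-40, 78), (-41, 70), (-42, 65), (-43, 63), (-44, 69), (-45, 76), (-46, 86), (-47, 96)]
scene fence in x-20 [(-98, 134), (-99, 134), (-100, 134), (-101, 134), (-102, 135), (-103, 138), (-104, 145), (-105, 154), (-106, 167), (-107, 180), (-108, 192)]
scene jawfront [(-30, 207), (-31, 208), (-32, 208), (-33, 208), (-34, 207), (-35, 206), (-36, 203), (-37, 197), (-38, 188), (-39, 179), (-40, 172), (-41, 167), (-42, 165), (-43, 163)]
scene jawback [(6, 120), (5, 122), (4, 124), (3, 126), (2, 127), (1, 129), (0, 130), (-1, 132), (-2, 136), (-3, 144), (-4, 156), (-5, 170), (-6, 184), (-7, 194)]
```

Now both cameras agree: the fence face reads −104.9 mm in the top view, so that view is true. There the jaw face is at −36.0 and the fin at about −38.9. About 2.9 mm remain, or roughly 9.8 mm of rim.

```bash
python3 -m jog '{"linear":[[20,50,0],[20,50,0],[20,50,0],[20,50,0],[20,50,0],[23.6,60,0],[0,4.5,-40],[0,0,-40],[0,0,-14],[0,0,-8],[0,0,-4],[0,0,0]],"turn":[0,0,0,0,0,0,0,0,0,0,0,0]}';python3 -m jog '{"linear":[[0,0,-2],[0,0,-2],[0,0,0]],"turn":[0,0,0]}'
```

```text
t: 15.42
tcp_pos: [0.6129, 0.0442, 0.2646]
tool_rot: [0.992, -0.124, 0.001, -0.0]
force: [0.6, -0.8, -0.7]
finger_gap: -0.003
gripper_force: 0.0
t: 15.8
tcp_pos: [0.6131, 0.0442, 0.2605]
tool_rot: [0.992, -0.124, 0.001, 0.0]
force: [-0.4, -0.1, 3.2]
finger_gap: -0.002
gripper_force: 2.1
```

```bash
python3 -m jog '{"linear":[[-0.6,-2.35,0],[-0.6,-2.35,0],[-0.6,-2.35,0],[-0.6,-2.35,0],[0,0,0]],"turn":[0,0,0,0,0]}';python3 -m jog '{"linear":[[0,0,8],[0,0,22],[0,0,40],[0,0,40],[-20,-50,0],[-20,-50,0],[-20,-50,0],[-20,-50,0],[-20,-50,0],[-20,-50,0],[0,0,0],[0,0,0]],"turn":[0,0,0,0,0,0,0,0,0,0,0,0]}'
python3 - <<'E'
from h import *
S=snapshot("scene")[:,:,::-1].copy();T=snapshot("top")[:,:,::-1].copy()
g=cv2.cvtColor(T,cv2.COLOR_BGR2GRAY).astype(np.float32);s=cv2.cvtColor(S,cv2.COLOR_BGR2GRAY)
ys=np.arange(-34,-46,-.5)
for x in(-18,0,18):
    p=np.mean([cv2.remap(g,*[proj("top",[G(x+d,y,72) for y in ys]).astype(np.float32)[None,:,k] for k in(0,1)],cv2.INTER_LINEAR)[0] for d in(-4,-2,0,2,4)],0)
    i=np.where(p<160)[0];print(x,ys[i[0]] if len(i) else None,np.int32(p[::2]))
print(s[208:224,296:312])
z=lambda p:cv2.resize(p,(400,300),interpolation=cv2.INTER_CUBIC)
cv2.imwrite("pics/z9.png",np.vstack([np.hstack([z(S[190:250,255:335]),z(T[150:270,210:370])]),np.hstack([z(S[200:236,278:326]),z(T[214:250,280:328])])]))
E
```

```text
t: 16.42
tcp_pos: [0.6106, 0.0345, 0.2599]
tool_rot: [0.992, -0.124, 0.001, 0.0]
force: [1.5, -1.6, 4.8]
finger_gap: 0.003
gripper_force: 2.3
t: 17.92
tcp_pos: [0.4895, -0.2642, 0.3689]
tool_rot: [0.992, -0.124, -0.002, -0.001]
force: [-0.6, -0.5, 0.1]
finger_gap: -0.001
gripper_force: 0.0
-18 -39.5 [185 197 201 196 182 162 141 126 121 132 152 180]
0 -39.5 [201 202 201 195 183 162 141 125 120 129 150 179]
18 -39.5 [202 202 201 195 182 160 136 113 102  99 101 105]
[[142 185 204 191 150 109 110 118 132 162 202 223 228 228 227 226]
 [160 191 207 208 187 138 104 109 117 127 161 202 222 226 227 227]
 [205 207 207 206 200 170 122 103 107 117 127 162 202 222 227 228]
 [208 207 200 192 178 154 133 119 101 106 116 128 163 202 223 229]
 [201 191 174 151 134 140 156 149 121 101 107 117 126 152 199 223]
 [170 147 130 122 121 145 194 196 156 125 104 104 115 125 151 195]
 [128 122 120 119 120 145 198 216 195 156 125 102 104 116 123 138]
 [120 119 119 119 121 143 182 192 199 191 155 123 102 103 115 120]
 [119 119 119 119 121 139 159 145 147 189 188 154 124 104 102 114]
 [119 118 119 119 121 137 154 132  99 144 190 191 169 141 106 107]
 [118 119 118 119 121 141 155 131  85  92 147 198 212 183 131 119]
 [118 119 119 119 124 154 163 131  84  76  95 151 161 136 120 118]
 [119 120 119 119 124 154 162 127  82  74  78 107 121 119 116 112]
 [119 119 119 119 124 149 146 104  79  75  78  99 114 112 103  89]
 [118 118 119 118 119 125 111  81  75  74  77  94 101  89  80  75]
 [118 119 119 118 116 105  84  73  75  75  74  77  81  87  85  78]]
```

View pics/z9.png

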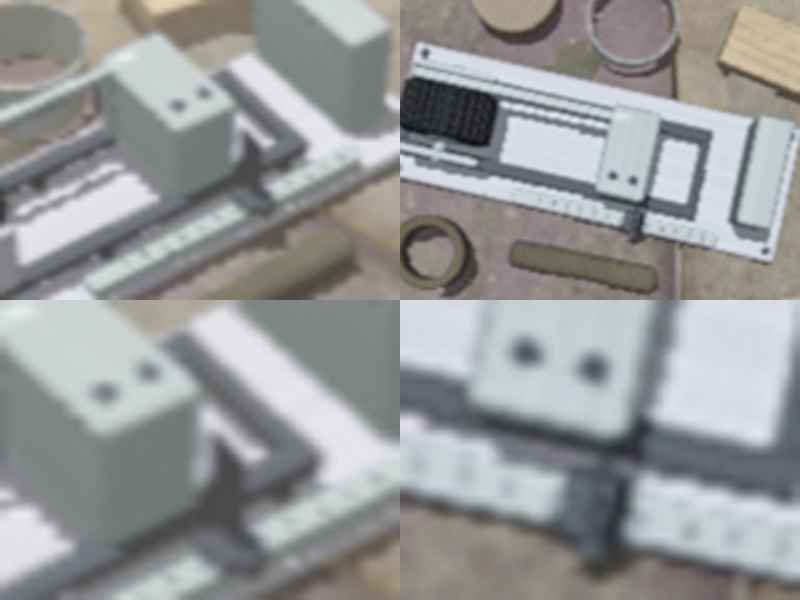

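The jaw face now reads −39.1 mm and the fin about −38.9 mm. The z9 views show the jaw edge (scene col ~197) and the fin (210–243) in line once the sideways offset is allowed for. The gauge and bystanders have not moved, and the finger is clear.

```bash
python3 -c "
from station import *
print(sign_off())"
```

```text
the job is handed in; nothing more can be done
None
```

The job is handed in: I rolled the wheel with the shut fingertip until the jaw's leading face stood level with the mark's fin to about 0.2 mm by my estimate (fin position known to about ±0.7 mm), then moved the finger clear at about 18 s; the gauge and its neighbours show no movement in the pictures.

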